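# Shake desiccant tablets over a drying tray

### The job

Eight desiccant tablets in the scoop have to be spread over the metal tray for drying; the scoop's handle is shut in by its parking bracket. Lift the scoop out level by the lug on top and stand it on the open worktop with the tablets still in it, then take it by the handle and shake all the tablets into the tray, at least two into each of its three bays. Do not touch the tablets with the gripper or knock the other things about, and finally stand the empty scoop upright on the open worktop, clear of bracket and tray, and let go.

Things in the scene. Friction and masses are not known exactly. Their poses are not given: they have to be found in the camera images.
- scoop: grey dispensing scoop, an open trough with tablets in it. Origin: middle of its flat underside; x points to the open nose, z up. Trough x -50 to +50 mm, 54 mm wide outside, 46 inside, walls 42 mm high, closed at the back, open at the nose. Stands firmly on a level surface; starts loose on the bracket, underside 10 mm above the worktop. 0.18 to 0.27 kg empty, tablets 0.1 kg.
- scoop_handle: straight black handle of the scoop, behind the trough: a bar 14 mm thick (scoop y), 26 mm tall (z), 80 mm long (x -134 to -54 mm in the scoop frame). Origin: middle of the bar, at scoop x -94, z +36 mm. Axes as the scoop's.
- scoop_lug: upright grey lug on a bridge over the middle of the trough, for lifting the scoop from above: a plate 12 mm thick (scoop y), 40 mm long (x), from 44 to 82 mm above the scoop's underside. Origin: scoop x -10, z +62 mm. Axes as the scoop's.
- scoop_outlet (a point): edge of the scoop's floor at its open nose, where tablets leave: scoop x +51, y 0, z +22 mm. The humped floor climbs towards the nose, 16 deg at the back easing to 4 deg, so held level it keeps the tablets. Tipped nose-down in small steps, the row nearest the nose slides out first, at about 20 to 27 deg (friction varies), the back row last, by 32 to 40 deg.
- bracket: low grey parking bracket, fixed. The scoop just stands on its 10 mm foot plate (x -142 to +72 mm, 86 mm wide). Two cheeks 75 mm high (x -138 to -62 mm, 32 mm apart inside) and an end plate shut in the handle: no finger fits beside it. Origin on the worktop under the parked scoop's origin (within 3 mm); x to the scoop's nose, z up.
- tray: plain metal drying tray, fixed, 276 mm long (its x), 132 mm wide (its y), walls 4 mm thick, up to 27 mm high with the rolled rim, floor 5 mm above the worktop. Two ribs 8 mm high above the floor, across it at x -45.5 and +45.5 mm, part it into three equal bays in a row. Origin: middle, at the worktop; z up.
- bay0 (a point): centre of the floor of the tray's first (tray -x) end bay, about 87 x 124 mm inside
- bay1 (a point): centre of the floor of the tray's middle bay, about 87 x 124 mm inside
- bay2 (a point): centre of the floor of the tray's other (tray +x) end bay, about 87 x 124 mm inside
- tablet0: white ceramic tablet, 18 x 18 x 14 mm, 12 g, slippery; origin at its centre; one of eight that start in the scoop, two abreast in four rows
- tablet1: white ceramic tablet, 18 x 18 x 14 mm, 12 g, slippery; origin at its centre; one of eight that start in the scoop, two abreast in four rows
- tablet2: white ceramic tablet, 18 x 18 x 14 mm, 12 g, slippery; origin at its centre; one of eight that start in the scoop, two abreast in four rows
- tablet3: white ceramic tablet, 18 x 18 x 14 mm, 12 g, slippery; origin at its centre; one of eight that start in the scoop, two abreast in four rows
- tablet4: white ceramic tablet, 18 x 18 x 14 mm, 12 g, slippery; origin at its centre; one of eight that start in the scoop, two abreast in four rows
- tablet5: white ceramic tablet, 18 x 18 x 14 mm, 12 g, slippery; origin at its centre; one of eight that start in the scoop, two abreast in four rows
- tablet6: white ceramic tablet, 18 x 18 x 14 mm, 12 g, slippery; origin at its centre; one of eight that start in the scoop, two abreast in four rows
- tablet7: white ceramic tablet, 18 x 18 x 14 mm, 12 g, slippery; origin at its centre; one of eight that start in the scoop, two abreast in four rows
- flask: bystander, stands loose on the worktop: clear conical flask, 63 mm wide, 102 mm tall; origin: middle of its underside
- vial: bystander, stands loose on the worktop: small clear vial with black cap, 27 mm wide, 52 mm tall; origin: middle of its underside
- small_bottle: bystander, stands loose on the worktop: white bottle with blue cap, 56 mm wide, 105 mm tall; origin: middle of its underside
- timer: bystander, stands loose on the worktop: flat white bench timer, 66 x 62 x 18 mm; origin: middle of its underside
- beaker: bystander, stands loose on the worktop: clear glass beaker, 75 mm wide, 96 mm tall; origin: middle of its underside

How it is judged:
On the way, in this order (a step that is already met when the one before it is completed fails the run):
1. the scoop is lifted out of the bracket by its lug (contact force between the fingers and scoop_lug above 1 N and height (world z) of scoop above 0.05 m), for 0.1 s.
2. the scoop stands released on the worktop, all tablets still in it (height (world z) of scoop below 0.004 m and angle between scoop's own z axis and vertical below 0.1 rad and linear speed of scoop below 0.02 m/s and contact force between the fingers and scoop below 0.05 N and x of tablet0 in the frame of scoop between -0.05 and 0.056 m and y of tablet0 in the frame of scoop between -0.026 and 0.026 m and z of tablet0 in the frame of scoop between 0 and 0.045 m and x of tablet1 in the frame of scoop between -0.05 and 0.056 m and y of tablet1 in the frame of scoop between -0.026 and 0.026 m and z of tablet1 in the frame of scoop between 0 and 0.045 m and x of tablet2 in the frame of scoop between -0.05 and 0.056 m and y of tablet2 in the frame of scoop between -0.026 and 0.026 m and z of tablet2 in the frame of scoop between 0 and 0.045 m and x of tablet3 in the frame of scoop between -0.05 and 0.056 m and y of tablet3 in the frame of scoop between -0.026 and 0.026 m and z of tablet3 in the frame of scoop between 0 and 0.045 m and x of tablet4 in the frame of scoop between -0.05 and 0.056 m and y of tablet4 in the frame of scoop between -0.026 and 0.026 m and z of tablet4 in the frame of scoop between 0 and 0.045 m and x of tablet5 in the frame of scoop between -0.05 and 0.056 m and y of tablet5 in the frame of scoop between -0.026 and 0.026 m and z of tablet5 in the frame of scoop between 0 and 0.045 m and x of tablet6 in the frame of scoop between -0.05 and 0.056 m and y of tablet6 in the frame of scoop between -0.026 and 0.026 m and z of tablet6 in the frame of scoop between 0 and 0.045 m and x of tablet7 in the frame of scoop between -0.05 and 0.056 m and y of tablet7 in the frame of scoop between -0.026 and 0.026 m and z of tablet7 in the frame of scoop between 0 and 0.045 m), for 0.2 s.
3. the scoop is lifted by its handle (contact force between the fingers and scoop_handle above 1 N and height (world z) of scoop above 0.03 m), for 0.1 s.
4. all tablets are in the tray while the scoop is held up by its handle (contact force between the fingers and scoop_handle above 1 N and height (world z) of scoop above 0.01 m and x of tablet0 in the frame of tray between -0.136 and 0.136 m and y of tablet0 in the frame of tray between -0.064 and 0.064 m and z of tablet0 in the frame of tray between 0.005 and 0.04 m and x of tablet1 in the frame of tray between -0.136 and 0.136 m and y of tablet1 in the frame of tray between -0.064 and 0.064 m and z of tablet1 in the frame of tray between 0.005 and 0.04 m and x of tablet2 in the frame of tray between -0.136 and 0.136 m and y of tablet2 in the frame of tray between -0.064 and 0.064 m and z of tablet2 in the frame of tray between 0.005 and 0.04 m and x of tablet3 in the frame of tray between -0.136 and 0.136 m and y of tablet3 in the frame of tray between -0.064 and 0.064 m and z of tablet3 in the frame of tray between 0.005 and 0.04 m and x of tablet4 in the frame of tray between -0.136 and 0.136 m and y of tablet4 in the frame of tray between -0.064 and 0.064 m and z of tablet4 in the frame of tray between 0.005 and 0.04 m and x of tablet5 in the frame of tray between -0.136 and 0.136 m and y of tablet5 in the frame of tray between -0.064 and 0.064 m and z of tablet5 in the frame of tray between 0.005 and 0.04 m and x of tablet6 in the frame of tray between -0.136 and 0.136 m and y of tablet6 in the frame of tray between -0.064 and 0.064 m and z of tablet6 in the frame of tray between 0.005 and 0.04 m and x of tablet7 in the frame of tray between -0.136 and 0.136 m and y of tablet7 in the frame of tray between -0.064 and 0.064 m and z of tablet7 in the frame of tray between 0.005 and 0.04 m), for 0.1 s.
At the end, for the whole second after the job is handed in: All eight tablets lie at rest inside the tray, at least two (by their centres) in each of the three bays; the scoop stands upright (within 0.1 rad) on the worktop itself, released and at rest (height (world z) of scoop below 0.004 m and angle between scoop's own z axis and vertical below 0.1 rad and linear speed of each of scoop, tablet0, tablet1, tablet2, tablet3, tablet4, tablet5, tablet6, tablet7 below 0.02 m/s and contact force between the fingers and scoop below 0.05 N and x of tablet0 in the frame of tray between -0.136 and 0.136 m and y of tablet0 in the frame of tray between -0.064 and 0.064 m and z of tablet0 in the frame of tray between 0.005 and 0.04 m and x of tablet1 in the frame of tray between -0.136 and 0.136 m and y of tablet1 in the frame of tray between -0.064 and 0.064 m and z of tablet1 in the frame of tray between 0.005 and 0.04 m and x of tablet2 in the frame of tray between -0.136 and 0.136 m and y of tablet2 in the frame of tray between -0.064 and 0.064 m and z of tablet2 in the frame of tray between 0.005 and 0.04 m and x of tablet3 in the frame of tray between -0.136 and 0.136 m and y of tablet3 in the frame of tray between -0.064 and 0.064 m and z of tablet3 in the frame of tray between 0.005 and 0.04 m and x of tablet4 in the frame of tray between -0.136 and 0.136 m and y of tablet4 in the frame of tray between -0.064 and 0.064 m and z of tablet4 in the frame of tray between 0.005 and 0.04 m and x of tablet5 in the frame of tray between -0.136 and 0.136 m and y of tablet5 in the frame of tray between -0.064 and 0.064 m and z of tablet5 in the frame of tray between 0.005 and 0.04 m and x of tablet6 in the frame of tray between -0.136 and 0.136 m and y of tablet6 in the frame of tray between -0.064 and 0.064 m and z of tablet6 in the frame of tray between 0.005 and 0.04 m and x of tablet7 in the frame of tray between -0.136 and 0.136 m and y of tablet7 in the frame of tray between -0.064 and 0.064 m and z of tablet7 in the frame of tray between 0.005 and 0.04 m and (x of tablet1 in the frame of tray between -0.136 and -0.0455 m or x of tablet2 in the frame of tray between -0.136 and -0.0455 m or x of tablet3 in the frame of tray between -0.136 and -0.0455 m or x of tablet4 in the frame of tray between -0.136 and -0.0455 m or x of tablet5 in the frame of tray between -0.136 and -0.0455 m or x of tablet6 in the frame of tray between -0.136 and -0.0455 m or x of tablet7 in the frame of tray between -0.136 and -0.0455 m) and (x of tablet0 in the frame of tray between -0.136 and -0.0455 m or x of tablet2 in the frame of tray between -0.136 and -0.0455 m or x of tablet3 in the frame of tray between -0.136 and -0.0455 m or x of tablet4 in the frame of tray between -0.136 and -0.0455 m or x of tablet5 in the frame of tray between -0.136 and -0.0455 m or x of tablet6 in the frame of tray between -0.136 and -0.0455 m or x of tablet7 in the frame of tray between -0.136 and -0.0455 m) and (x of tablet0 in the frame of tray between -0.136 and -0.0455 m or x of tablet1 in the frame of tray between -0.136 and -0.0455 m or x of tablet3 in the frame of tray between -0.136 and -0.0455 m or x of tablet4 in the frame of tray between -0.136 and -0.0455 m or x of tablet5 in the frame of tray between -0.136 and -0.0455 m or x of tablet6 in the frame of tray between -0.136 and -0.0455 m or x of tablet7 in the frame of tray between -0.136 and -0.0455 m) and (x of tablet0 in the frame of tray between -0.136 and -0.0455 m or x of tablet1 in the frame of tray between -0.136 and -0.0455 m or x of tablet2 in the frame of tray between -0.136 and -0.0455 m or x of tablet4 in the frame of tray between -0.136 and -0.0455 m or x of tablet5 in the frame of tray between -0.136 and -0.0455 m or x of tablet6 in the frame of tray between -0.136 and -0.0455 m or x of tablet7 in the frame of tray between -0.136 and -0.0455 m) and (x of tablet0 in the frame of tray between -0.136 and -0.0455 m or x of tablet1 in the frame of tray between -0.136 and -0.0455 m or x of tablet2 in the frame of tray between -0.136 and -0.0455 m or x of tablet3 in the frame of tray between -0.136 and -0.0455 m or x of tablet5 in the frame of tray between -0.136 and -0.0455 m or x of tablet6 in the frame of tray between -0.136 and -0.0455 m or x of tablet7 in the frame of tray between -0.136 and -0.0455 m) and (x of tablet0 in the frame of tray between -0.136 and -0.0455 m or x of tablet1 in the frame of tray between -0.136 and -0.0455 m or x of tablet2 in the frame of tray between -0.136 and -0.0455 m or x of tablet3 in the frame of tray between -0.136 and -0.0455 m or x of tablet4 in the frame of tray between -0.136 and -0.0455 m or x of tablet6 in the frame of tray between -0.136 and -0.0455 m or x of tablet7 in the frame of tray between -0.136 and -0.0455 m) and (x of tablet0 in the frame of tray between -0.136 and -0.0455 m or x of tablet1 in the frame of tray between -0.136 and -0.0455 m or x of tablet2 in the frame of tray between -0.136 and -0.0455 m or x of tablet3 in the frame of tray between -0.136 and -0.0455 m or x of tablet4 in the frame of tray between -0.136 and -0.0455 m or x of tablet5 in the frame of tray between -0.136 and -0.0455 m or x of tablet7 in the frame of tray between -0.136 and -0.0455 m) and (x of tablet0 in the frame of tray between -0.136 and -0.0455 m or x of tablet1 in the frame of tray between -0.136 and -0.0455 m or x of tablet2 in the frame of tray between -0.136 and -0.0455 m or x of tablet3 in the frame of tray between -0.136 and -0.0455 m or x of tablet4 in the frame of tray between -0.136 and -0.0455 m or x of tablet5 in the frame of tray between -0.136 and -0.0455 m or x of tablet6 in the frame of tray between -0.136 and -0.0455 m) and (x of tablet1 in the frame of tray between -0.0455 and 0.0455 m or x of tablet2 in the frame of tray between -0.0455 and 0.0455 m or x of tablet3 in the frame of tray between -0.0455 and 0.0455 m or x of tablet4 in the frame of tray between -0.0455 and 0.0455 m or x of tablet5 in the frame of tray between -0.0455 and 0.0455 m or x of tablet6 in the frame of tray between -0.0455 and 0.0455 m or x of tablet7 in the frame of tray between -0.0455 and 0.0455 m) and (x of tablet0 in the frame of tray between -0.0455 and 0.0455 m or x of tablet2 in the frame of tray between -0.0455 and 0.0455 m or x of tablet3 in the frame of tray between -0.0455 and 0.0455 m or x of tablet4 in the frame of tray between -0.0455 and 0.0455 m or x of tablet5 in the frame of tray between -0.0455 and 0.0455 m or x of tablet6 in the frame of tray between -0.0455 and 0.0455 m or x of tablet7 in the frame of tray between -0.0455 and 0.0455 m) and (x of tablet0 in the frame of tray between -0.0455 and 0.0455 m or x of tablet1 in the frame of tray between -0.0455 and 0.0455 m or x of tablet3 in the frame of tray between -0.0455 and 0.0455 m or x of tablet4 in the frame of tray between -0.0455 and 0.0455 m or x of tablet5 in the frame of tray between -0.0455 and 0.0455 m or x of tablet6 in the frame of tray between -0.0455 and 0.0455 m or x of tablet7 in the frame of tray between -0.0455 and 0.0455 m) and (x of tablet0 in the frame of tray between -0.0455 and 0.0455 m or x of tablet1 in the frame of tray between -0.0455 and 0.0455 m or x of tablet2 in the frame of tray between -0.0455 and 0.0455 m or x of tablet4 in the frame of tray between -0.0455 and 0.0455 m or x of tablet5 in the frame of tray between -0.0455 and 0.0455 m or x of tablet6 in the frame of tray between -0.0455 and 0.0455 m or x of tablet7 in the frame of tray between -0.0455 and 0.0455 m) and (x of tablet0 in the frame of tray between -0.0455 and 0.0455 m or x of tablet1 in the frame of tray between -0.0455 and 0.0455 m or x of tablet2 in the frame of tray between -0.0455 and 0.0455 m or x of tablet3 in the frame of tray between -0.0455 and 0.0455 m or x of tablet5 in the frame of tray between -0.0455 and 0.0455 m or x of tablet6 in the frame of tray between -0.0455 and 0.0455 m or x of tablet7 in the frame of tray between -0.0455 and 0.0455 m) and (x of tablet0 in the frame of tray between -0.0455 and 0.0455 m or x of tablet1 in the frame of tray between -0.0455 and 0.0455 m or x of tablet2 in the frame of tray between -0.0455 and 0.0455 m or x of tablet3 in the frame of tray between -0.0455 and 0.0455 m or x of tablet4 in the frame of tray between -0.0455 and 0.0455 m or x of tablet6 in the frame of tray between -0.0455 and 0.0455 m or x of tablet7 in the frame of tray between -0.0455 and 0.0455 m) and (x of tablet0 in the frame of tray between -0.0455 and 0.0455 m or x of tablet1 in the frame of tray between -0.0455 and 0.0455 m or x of tablet2 in the frame of tray between -0.0455 and 0.0455 m or x of tablet3 in the frame of tray between -0.0455 and 0.0455 m or x of tablet4 in the frame of tray between -0.0455 and 0.0455 m or x of tablet5 in the frame of tray between -0.0455 and 0.0455 m or x of tablet7 in the frame of tray between -0.0455 and 0.0455 m) and (x of tablet0 in the frame of tray between -0.0455 and 0.0455 m or x of tablet1 in the frame of tray between -0.0455 and 0.0455 m or x of tablet2 in the frame of tray between -0.0455 and 0.0455 m or x of tablet3 in the frame of tray between -0.0455 and 0.0455 m or x of tablet4 in the frame of tray between -0.0455 and 0.0455 m or x of tablet5 in the frame of tray between -0.0455 and 0.0455 m or x of tablet6 in the frame of tray between -0.0455 and 0.0455 m) and (x of tablet1 in the frame of tray between 0.0455 and 0.136 m or x of tablet2 in the frame of tray between 0.0455 and 0.136 m or x of tablet3 in the frame of tray between 0.0455 and 0.136 m or x of tablet4 in the frame of tray between 0.0455 and 0.136 m or x of tablet5 in the frame of tray between 0.0455 and 0.136 m or x of tablet6 in the frame of tray between 0.0455 and 0.136 m or x of tablet7 in the frame of tray between 0.0455 and 0.136 m) and (x of tablet0 in the frame of tray between 0.0455 and 0.136 m or x of tablet2 in the frame of tray between 0.0455 and 0.136 m or x of tablet3 in the frame of tray between 0.0455 and 0.136 m or x of tablet4 in the frame of tray between 0.0455 and 0.136 m or x of tablet5 in the frame of tray between 0.0455 and 0.136 m or x of tablet6 in the frame of tray between 0.0455 and 0.136 m or x of tablet7 in the frame of tray between 0.0455 and 0.136 m) and (x of tablet0 in the frame of tray between 0.0455 and 0.136 m or x of tablet1 in the frame of tray between 0.0455 and 0.136 m or x of tablet3 in the frame of tray between 0.0455 and 0.136 m or x of tablet4 in the frame of tray between 0.0455 and 0.136 m or x of tablet5 in the frame of tray between 0.0455 and 0.136 m or x of tablet6 in the frame of tray between 0.0455 and 0.136 m or x of tablet7 in the frame of tray between 0.0455 and 0.136 m) and (x of tablet0 in the frame of tray between 0.0455 and 0.136 m or x of tablet1 in the frame of tray between 0.0455 and 0.136 m or x of tablet2 in the frame of tray between 0.0455 and 0.136 m or x of tablet4 in the frame of tray between 0.0455 and 0.136 m or x of tablet5 in the frame of tray between 0.0455 and 0.136 m or x of tablet6 in the frame of tray between 0.0455 and 0.136 m or x of tablet7 in the frame of tray between 0.0455 and 0.136 m) and (x of tablet0 in the frame of tray between 0.0455 and 0.136 m or x of tablet1 in the frame of tray between 0.0455 and 0.136 m or x of tablet2 in the frame of tray between 0.0455 and 0.136 m or x of tablet3 in the frame of tray between 0.0455 and 0.136 m or x of tablet5 in the frame of tray between 0.0455 and 0.136 m or x of tablet6 in the frame of tray between 0.0455 and 0.136 m or x of tablet7 in the frame of tray between 0.0455 and 0.136 m) and (x of tablet0 in the frame of tray between 0.0455 and 0.136 m or x of tablet1 in the frame of tray between 0.0455 and 0.136 m or x of tablet2 in the frame of tray between 0.0455 and 0.136 m or x of tablet3 in the frame of tray between 0.0455 and 0.136 m or x of tablet4 in the frame of tray between 0.0455 and 0.136 m or x of tablet6 in the frame of tray between 0.0455 and 0.136 m or x of tablet7 in the frame of tray between 0.0455 and 0.136 m) and (x of tablet0 in the frame of tray between 0.0455 and 0.136 m or x of tablet1 in the frame of tray between 0.0455 and 0.136 m or x of tablet2 in the frame of tray between 0.0455 and 0.136 m or x of tablet3 in the frame of tray between 0.0455 and 0.136 m or x of tablet4 in the frame of tray between 0.0455 and 0.136 m or x of tablet5 in the frame of tray between 0.0455 and 0.136 m or x of tablet7 in the frame of tray between 0.0455 and 0.136 m) and (x of tablet0 in the frame of tray between 0.0455 and 0.136 m or x of tablet1 in the frame of tray between 0.0455 and 0.136 m or x of tablet2 in the frame of tray between 0.0455 and 0.136 m or x of tablet3 in the frame of tray between 0.0455 and 0.136 m or x of tablet4 in the frame of tray between 0.0455 and 0.136 m or x of tablet5 in the frame of tray between 0.0455 and 0.136 m or x of tablet6 in the frame of tray between 0.0455 and 0.136 m)); the robot touches nothing.
It fails at once if the gripper touches a tablet (contact force between the fingers and tablet0 above 0.5 N or contact force between the fingers and tablet1 above 0.5 N or contact force between the fingers and tablet2 above 0.5 N or contact force between the fingers and tablet3 above 0.5 N or contact force between the fingers and tablet4 above 0.5 N or contact force between the fingers and tablet5 above 0.5 N or contact force between the fingers and tablet6 above 0.5 N or contact force between the fingers and tablet7 above 0.5 N).
It fails at once if a bystander is pushed more than 30 mm or tipped over (distance of any of flask, vial, small_bottle, timer, beaker from where it was at the start of the episode above 0.03 m or angle between any of flask, vial, small_bottle, timer, beaker's own z axis and vertical above 0.5 rad).
It also fails if it takes over 72 s, if anything falls off the work surface, if the arm or the gripper's body presses on something with over 40 N, if the wrist force passes 120 N, or if a joint passes its speed limit or range.

### The arm

A 6-joint arm with a two-finger parallel gripper is mounted at the origin on a cart in front of the work surface, level with it; the furniture and walls round the work are solid. World frame = base frame: x ahead of the robot, y to its left, z up, the work surface at z = 0. Lengths are in m, angles in rad, forces in N, time in s.
With the tool pointing down it reaches from about 0.25 to 0.775 m from the base axis. Payload 4 kg.
Tool frame: the origin (TCP) lies at the very end of the fingers, on their centre line; the grasp point (between the pads) lies pinch_z behind it (pinch_z is the distance from the TCP to the grasp point, in m); z points along the fingers, y is the line along which they close (so a half turn about z gives the same grasp; the last joint's range is limited). The gripper opens to 94 mm and grips with 3 to 60 N. Pads are 16 mm wide; open, the fingers measure 119 mm over their backs; the gripper's body (75 mm by 177 mm) begins 78 mm behind the grasp point.
Start: joints at [-1.276, 0.087, 1.371, -0, 1.684, -0.103], TCP at [0.213, -0.507, 0.178] pointing down, gripper open.
Joint ranges: [-3.1, 3.1], [-0.76, 2.03], [0.27, 2.55], [-1.08, 4.22], [0.17, 2.65], [-2.57, 2.57]. Speed limits (rad/s): [2.79, 2.79, 3.14, 3.14, 3.14, 3.14].

### API

Orientations are given as a rotation vector (axis times angle).
In Python, from workcell import move_to, servo_line, goto_joints, move_gripper, hold, inverse_kinematics, get_image, camera_model, IKError, hand_in, get_time, get_joint_positions, get_qvel, get_tau, get_position, get_ee_rot, get_contact_force, get_moment, get_gripper_width, get_grip_force, pinch_z gives the robot as it stands. The module is installed in compiled form; this text tells all that it offers. Calls block until the motion is done:
- move_to(position, orientation): joint-space move of the TCP to a pose.
- servo_line(position, frame=None, rate=0.15, threshold=None): straight line of the TCP; frame=None keeps the orientation; rate is the mean speed in m/s. With threshold (N) it stops when the force on the tool has changed by that much, and returns True; else False.
- goto_joints(angles): joint-space move.
- move_gripper(opening, f_grip=None): finger opening in m; f_grip is the grip in N (None keeps the last); returns when the fingers have stopped.
- hold(seconds).
- inverse_kinematics(position, orientation): joint angles nearest the present ones, or None.
- get_image(name): name is "side" or "top"; returns the picture (384x512x3 uint8, red, green, blue); there is no depth.
- camera_model(name): a dict with "vertical_fov" (degrees; the focal length in pixels is half the picture's height over the tangent of half this angle, whatever the lens; pixels are square), "cx", "cy" (the principal point, pixels), "R" (3x3) and "t" (3): a world point X has camera coordinates R X + t. Camera axes: x right, y down, z forward; pixel columns grow to the right and rows downward; lengths in m; the calibration is good to about 2 mm. A picture is of the moment at which its call begins. camera_model takes no time and is no camera call.
A pose or a line that the arm cannot do raises IKError and nothing moves.
- hand_in(): hands the job in; it is judged then, once.
Readings, each from a call of its own:
- get_time(): time.
- get_joint_positions(): joint angles.
- get_qvel(): joint speeds.
- get_tau(): joint torques, N m.
- get_position(): TCP position.
- get_ee_rot(): TCP orientation.
- get_contact_force(): force on the tool from outside, world axes, zero at the start.
- get_moment(): the same for the moment, N m.
- get_gripper_width(): finger opening in m.
- get_grip_force(): force on a finger pad.
Only numpy, scipy, OpenCV 4.12 (cv2) and the standard library are available. Lean on these libraries where they do the work, as an engineer would, in place of code of your own. Each camera call takes 0.05 s, during which the arm holds its last target. There are 200 camera calls.

## Working session

There is one attempt and no reset: what is moved stays moved. The work goes in short steps, each a Python script; the robot and the scene stay as the last script left them, time stands still between calls to the robot, and variables do not carry over. Pictures are saved under pics/ and viewed, at most 10 in all, crops included, and the job is handed in when it is done.

```bash
mkdir -p pics
python3 - <<'E'
from workcell import *
import cv2,numpy as np
for n in("top","side"):
    im=get_image(n); cv2.imwrite(f"pics/{n}0.png",cv2.resize(im[:,:,::-1],None,fx=1.5,fy=1.5,interpolation=cv2.INTER_CUBIC))
    cv2.imwrite(f"{n}0.png",im[:,:,::-1])
    m=camera_model(n);print(n,m, -np.array(m["R"]).T@np.array(m["t"]))
print(pinch_z if not callable(pinch_z) else pinch_z(),get_ee_rot(),get_gripper_width(),get_time())
E
```

```text
top {'vertical_fov': 55.28796804539322, 'cx': 252.6302606050059, 'cy': 192.37087298439056, 'R': array([[-0.05473159, -0.99849828, -0.00237588],
       [-0.96753183,  0.05362192, -0.24699566],
       [ 0.24675214, -0.01121973, -0.96901367]]), 't': array([0.11432183, 0.56947354, 1.02451353])} [0.30443989 0.09510865 1.13369672]
side {'vertical_fov': 48.04256089334003, 'cx': 250.68618115570075, 'cy': 189.0402249394102, 'R': array([[ 0.99374478, -0.10912435,  0.0237318 ],
       [-0.04006984, -0.54677588, -0.83631965],
       [ 0.10423881,  0.83013735, -0.54772826]]), 't': array([-0.55911462,  0.15233564,  1.37419891])} [ 0.41847643 -1.1184934   0.89335767]
0.0188 [-3.07775426e+00 -6.20393912e-01  3.72640896e-04] 0.09400737325850361 0.1
```

View pics/top0.png

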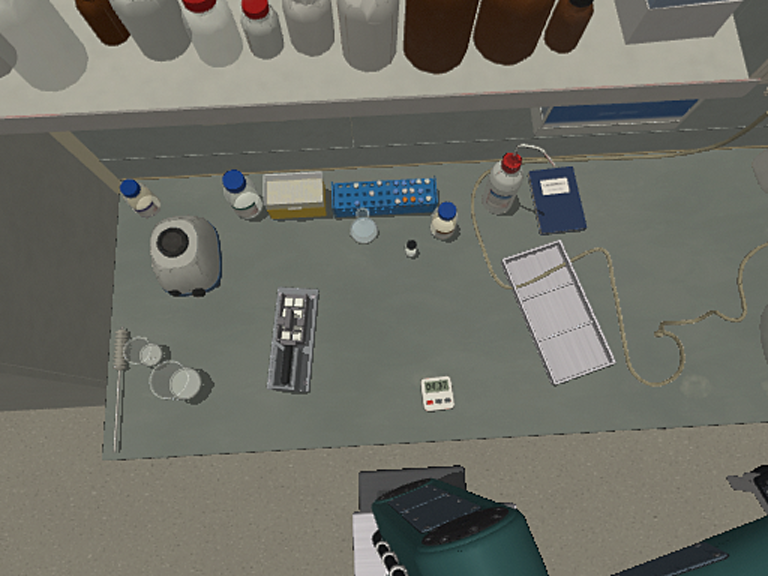

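View pics/side0.png

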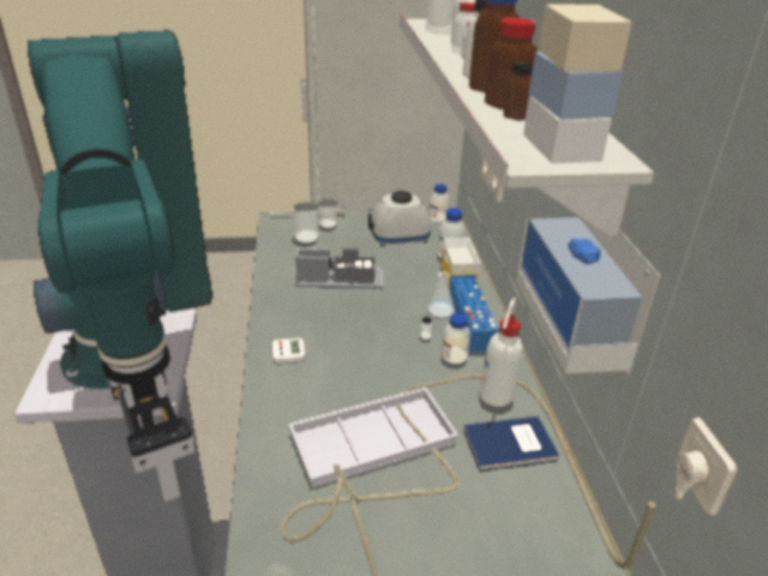

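The top view (1.5x) shows the scoop/bracket at about (293,340) with its nose up (+x), the tray at about (558,312), the timer at (437,393), and the flask, vial and bottle at (364,225), (411,248) and (445,220). The beakers are at (185,383). Next I'll zoom in on the bracket and tray.

```bash
cat > h.py <<'E'
from workcell import *
import cv2,numpy as np
def ray(n,uv,z):
    m=camera_model(n);R=np.array(m["R"]);c=-R.T@np.array(m["t"]);f=192/np.tan(np.radians(m["vertical_fov"]/2))
    d=R.T@np.array([(uv[0]-m["cx"])/f,(uv[1]-m["cy"])/f,1]);return (c+d*(z-c[2])/d[2])
def proj(n,X):
    m=camera_model(n);p=np.array(m["R"])@np.array(X)+np.array(m["t"]);f=192/np.tan(np.radians(m["vertical_fov"]/2))
    return f*p[:2]/p[2]+[m["cx"],m["cy"]]
def crop(n,im,x0,y0,w,h,k,name):
    cv2.imwrite(f"pics/{name}.png",cv2.resize(im[y0:y0+h,x0:x0+w],None,fx=k,fy=k,interpolation=cv2.INTER_CUBIC))
E
python3 - <<'E'
from h import *
im=cv2.imread("top0.png")
a=cv2.resize(im[185:267,170:222],None,fx=7,fy=7,interpolation=cv2.INTER_CUBIC)
b=cv2.resize(im[155:262,328:415],None,fx=5,fy=5,interpolation=cv2.INTER_CUBIC)
H=max(a.shape[0],b.shape[0]);o=np.zeros((H,800,3),np.uint8)
o[:a.shape[0],:a.shape[1]]=a;o[:b.shape[0],364:364+b.shape[1]]=b[:,:436];cv2.imwrite("pics/c1.png",o)
# tray mask
hsv=cv2.cvtColor(im,cv2.COLOR_BGR2HSV)
m=((hsv[:,:,2]>140)&(hsv[:,:,1]<60)).astype(np.uint8)*255
m=cv2.morphologyEx(m,cv2.MORPH_CLOSE,np.ones((5,5)))
for c in cv2.findContours(m,0,2)[0]:
    (cx,cy),s,ang=cv2.minAreaRect(c)
    if cy>140 and cv2.contourArea(c)>100:
        bx=cv2.boxPoints(((cx,cy),s,ang)); print("px",np.round(bx,1).tolist())
        w=np.array([ray("top",p,.025) for p in bx]);print(w.round(3).tolist(),np.linalg.norm(np.diff(w,axis=0),axis=1))
for nm,uv,z in[("timer",(291,262),.018),("beaker base",(123,257),0.02),("flask",(242,153),.02),("vial",(274,166),.03),("bottle",(296,150),.03),("wash",(336,133),0.05),("base beaker2",(100,236),.02)]:
    print(nm,ray("top",uv,z).round(3))
E
```

```text
px [[234.0, 332.20001220703125], [266.20001220703125, 330.8999938964844], [268.1000061035156, 382.70001220703125], [236.0, 384.0]]
[[0.18, 0.158, 0.025], [0.178, 0.066, 0.025], [0.044, 0.069, 0.025], [0.045, 0.158, 0.025]] [0.09142643 0.13447163 0.08851839]
px [[279.79998779296875, 252.3000030517578], [300.0, 249.8000030517578], [302.70001220703125, 271.5], [282.5, 274.1000061035156]]
[[0.397, 0.011, 0.025], [0.401, -0.05, 0.025], [0.337, -0.052, 0.025], [0.333, 0.008, 0.025]] [0.06115102 0.06421786 0.06027085]
px [[75.80000305175781, 244.3000030517578], [91.5999984741211, 221.3000030517578], [136.39999389648438, 252.10000610351562], [120.5999984741211, 275.1000061035156]]
[[0.455, 0.624, 0.025], [0.523, 0.58, 0.025], [0.421, 0.44, 0.025], [0.357, 0.485, 0.025]] [0.08082632 0.17246486 0.07906435]
px [[177.6999969482422, 258.0], [182.3000030517578, 216.0], [201.1999969482422, 218.10000610351562], [196.5, 260.1000061035156]]
[[0.397, 0.317, 0.025], [0.524, 0.302, 0.025], [0.514, 0.244, 0.025], [0.388, 0.261, 0.025]] [0.12736615 0.0586089  0.12710203]
px [[327.0, 176.0], [372.3999938964
[... 467 characters left out ...]
[245.0, 141.0], [254.3000030517578, 154.10000610351562], [239.89999389648438, 164.3000030517578]]
[[0.727, 0.145, 0.025], [0.759, 0.098, 0.025], [0.713, 0.07, 0.025], [0.681, 0.118, 0.025]] [0.05798902 0.05401218 0.05742566]
px [[283.0, 153.0], [290.20001220703125, 138.60000610351562], [304.6000061035156, 145.8000030517578], [297.3999938964844, 160.1999969482422]]
[[0.712, -0.022, 0.025], [0.76, -0.049, 0.025], [0.732, -0.094, 0.025], [0.685, -0.066, 0.025]] [0.05516866 0.05213932 0.05486129]
timer [ 0.367 -0.021  0.018]
beaker base [0.41  0.482 0.02 ]
flask [0.721 0.109 0.02 ]
vial [0.668 0.01  0.03 ]
bottle [ 0.718 -0.064  0.03 ]
wash [ 0.76  -0.193  0.05 ]
base beaker2 [0.477 0.554 0.02 ]
```

View pics/c1.png

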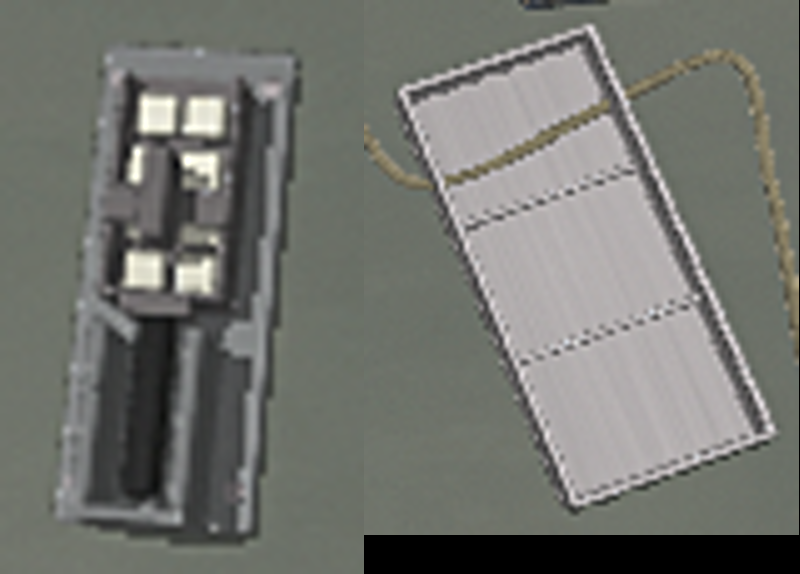

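The crop shows three things clearly:
- **Bracket:** foot-plate corners near (108,48), (298,58) and (256,540).
- **Tray:** rim corners near (402,92), (592,28), (774,432) and (572,506).
- **Lug:** top near (163,185), with the handle running (160,320)–(140,490).

I'll turn these into positions, check them against the given sizes, and test the IK.

```bash
cat >> h.py <<'E'
from scipy.spatial.transform import Rotation as Ro
def scoopR(yaw,th=0): return Ro.from_euler("ZY",[yaw,th]).as_matrix()
def tool(Rs,beta,s):
    z=np.array([np.sin(beta),0,-np.cos(beta)]);y=np.array([0,s,0.]);x=np.cross(y,z)
    return Rs@np.column_stack([x,y,z])
def tcp(o,Rs,p,beta,s):
    "TCP pose that has grasp point p (scoop frame) with scoop at o,Rs"
    T=tool(Rs,beta,s);P=np.array(o)+Rs@np.array(p)
    return P+pinch_z*T[:,2], Ro.from_matrix(T).as_rotvec()
E
python3 - <<'E'
from h import *
A=lambda x,y:((x+.5)/7-.5+170,(y+.5)/7-.5+185)
B=lambda x,y:((x-364+.5)/5-.5+328,(y+.5)/5-.5+155)
for z in(.010,):
    c=[ray("top",A(*p),z)[:2] for p in((108,48),(298,58),(256,540))]
    print("plate",np.round(c,4),np.linalg.norm(c[0]-c[1]),np.linalg.norm(c[1]-c[2]))
    ux=(c[1]-c[2])/np.linalg.norm(c[1]-c[2]);uy=np.array([-ux[1],ux[0]])
    print("yaw",np.arctan2(ux[1],ux[0]),np.arctan2(*(c[1]-c[0])[::-1])+np.pi/2)
    print("orig",(c[0]+c[1])/2-.072*ux)
print("lug",ray("top",A(163,185),.092));
h=[ray("top",A(*p),.059)[:2] for p in((160,325),(140,490))];print("handle",h,np.linalg.norm(h[0]-h[1]),np.arctan2(*(h[0]-h[1])[::-1]))
c=np.array([ray("top",B(*p),.027)[:2] for p in((402,92),(592,28),(774,432),(572,506))])
print("tray",c.round(4),np.linalg.norm(c-np.roll(c,-1,0),axis=1),c.mean(0)); 
l=(c[0]+c[1]-c[2]-c[3]);print("yaw",np.arctan2(l[1],l[0]))
# side-view predictions
O=c.mean(0);print("tray corners in side px*1.5",[(proj("side",[*q,.027])*1.5).round(0).tolist() for q in c])
E
```

```text
plate [[0.6055 0.2958]
 [0.5961 0.2101]
 [0.3826 0.234 ]] 0.08623911576747974 0.21478194689864305
yaw -0.11190002278173951 -0.10950752729754565
orig [0.52924567 0.26095961]
lug [0.52368444 0.25894501 0.092     ]
handle [array([0.47059964, 0.26626795]), array([0.40227963, 0.27552466])] 0.06894425814422507 -0.13467043515395916
tray [[ 0.6348 -0.1814]
 [ 0.6706 -0.3068]
 [ 0.4092 -0.3813]
 [ 0.3721 -0.2541]] [0.13043646 0.27171989 0.1325172  0.27256753] [ 0.52169375 -0.28088823]
yaw 0.2737702487248971
tray corners in side px*1.5 [[423.0, 387.0], [454.0, 432.0], [310.0, 475.0], [288.0, 422.0]]
```

```bash
cat >> h.py <<'E'
TO=np.array([.5217,-.2809,0.]);TY=.274;TR=scoopR(TY);YN=TY-np.pi/2
SO=np.array([.529,.261,.010]);SY=-.111;LUG=[-.010,0,.068];HND=[-.076,0,.036];OUT=np.array([.051,0,.022])
PL=np.array([.52,.035,0.])
def pour_pose(bx,th,ty=.038,z=.056,yaw=None):
    Rs=scoopR(YN if yaw is None else yaw,th);P=TO+TR@np.array([bx,ty,z]);return P-Rs@OUT,Rs
E
python3 - <<'E'
from h import *
f=lambda p:(lambda q:None if q is None else np.round(q,2).tolist())(inverse_kinematics(*p))
for s in(1,-1):
    print("lug",s,f(tcp(SO,scoopR(SY),LUG,0,s)),f(tcp(SO+[0,0,.1],scoopR(SY),LUG,0,s)),f(tcp(PL+[0,0,.1],scoopR(YN),LUG,0,s)),f(tcp(PL,scoopR(YN),LUG,0,s)))
    for b in(0,15,25,35):
        b_=np.radians(b);print(s,b,f(tcp(PL,scoopR(YN),HND,b_,s)))
        for bx in(-.091,0,.091):
            print("   ",bx,[f(tcp(*pour_pose(bx,np.radians(t)),HND,b_,s)) for t in(0,25,45)])
E
```

```text
lug 1 [0.37, 0.21, 1.47, -0.0, 1.46, -1.09] [0.37, 0.16, 1.33, -0.0, 1.65, -1.09] [-0.02, 0.03, 1.49, 0.0, 1.62, -0.3] [-0.02, 0.08, 1.64, 0.0, 1.42, -0.3]
1 0 [0.1, 0.09, 1.69, 0.0, 1.36, -0.17]
    -0.091 [[-0.5, -0.16, 1.86, 0.0, 1.44, -0.77], [-0.72, 0.1, 1.57, 0.24, 1.83, -0.98], [-0.84, 0.36, 1.34, 0.38, 2.14, -1.02]]
    0 [[-0.37, 0.02, 1.7, 0.0, 1.42, -0.64], [-0.59, 0.23, 1.42, 0.29, 1.82, -0.84], [-0.72, 0.47, 1.19, 0.47, 2.13, -0.87]]
    0.091 [[-0.27, 0.2, 1.5, 0.0, 1.44, -0.54], [-0.49, 0.38, 1.23, 0.32, 1.83, -0.73], [-0.62, 0.6, 1.0, 0.55, 2.13, -0.73]]
1 15 [0.28, 0.11, 1.7, -0.27, 1.34, 0.07]
    -0.091 [[-0.31, -0.26, 1.97, -0.23, 1.29, -0.54], [-0.62, -0.07, 1.69, 0.11, 1.66, -0.89], [-0.78, 0.19, 1.44, 0.27, 1.97, -1.0]]
    0 [[-0.2, -0.06, 1.8, -0.24, 1.29, -0.42], [-0.49, 0.09, 1.53, 0.13, 1.64, -0.76], [-0.65, 0.31, 1.29, 0.33, 1.96, -0.87]]
    0.091 [[-0.12, 0.13, 1.6, -0.25, 1.31, -0.34], [-0.38, 0.25, 1.34, 0.14, 1.66, -0.65], [-0.55, 0.45, 1.09, 0.38, 1.97, -0.74]]
1 25 [0.4, 0.15, 1.7, -0.44, 1.37, 0.23]
    -0.091 [[-0.17, -0.3, 2.04, -0.42, 1.23, -0.
[... 1298 characters left out ...]
19, 1.44, 0.27, 1.97, 2.14]]
    0 [None, [-0.49, 0.09, 1.53, 0.13, 1.64, 2.38], [-0.65, 0.31, 1.29, 0.33, 1.96, 2.28]]
    0.091 [None, [-0.38, 0.25, 1.34, 0.14, 1.66, 2.49], [-0.55, 0.45, 1.09, 0.38, 1.97, 2.4]]
-1 25 None
    -0.091 [None, [-0.53, -0.16, 1.76, 0.0, 1.54, 2.34], [-0.73, 0.07, 1.51, 0.19, 1.85, 2.17]]
    0 [None, [-0.39, 0.01, 1.6, 0.0, 1.53, 2.47], [-0.59, 0.21, 1.36, 0.23, 1.84, 2.3]]
    0.091 [None, None, [-0.49, 0.36, 1.17, 0.26, 1.85, 2.42]]
-1 35 None
    -0.091 [None, [-0.41, -0.25, 1.84, -0.14, 1.44, 2.46], [-0.66, -0.04, 1.59, 0.11, 1.73, 2.22]]
    0 [None, None, [-0.52, 0.11, 1.44, 0.12, 1.72, 2.35]]
    0.091 [None, None, [-0.42, 0.27, 1.25, 0.14, 1.73, 2.46]]
```

Run:
```python
from h import *
R0=scoopR(SY)
move_gripper(.06)
p,r=tcp(SO+[0,0,.10],R0,LUG,0,1); move_to(p,r)
p,r=tcp(SO,R0,LUG,0,1); print(servo_line(p,rate=.12,threshold=8),get_position()-p)
move_gripper(0,f_grip=40); print(get_gripper_width(),get_grip_force(),get_contact_force())
p,r=tcp(SO+[0,0,.09],R0,LUG,0,1); servo_line(p,rate=.06); hold(.2)
print(get_position(),get_gripper_width(),get_contact_force(),get_moment(),get_time())
t=cv2.cvtColor(get_image("top"),4);s=cv2.cvtColor(get_image("side"),4)
a=cv2.resize(t[150:290,150:300],(600,560));b=cv2.resize(s[120:260,150:300],(600,560))
cv2.imwrite("pics/lift.png",cv2.resize(np.hstack([a,b]),(800,373)))
```

```text
False [0.00075538 0.00024444 0.00104595]
0.01093080258710677 39.990878105163574 [ 0.43826613  0.81771818 -0.98381655]
[0.51894817 0.26205694 0.14889373] 0.011503576203499719 [-0.51037651 -0.47610987 -2.93122722] [ 0.04301852 -0.10189586 -0.01104965] 7.3583
```

View pics/lift.png

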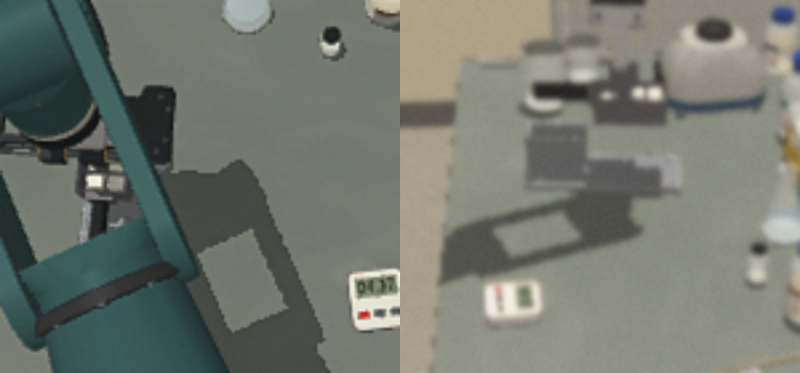

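The lift image shows the scoop out of the bracket and level, with its tablets visible at about (630,92) in the right half. Next I carry it across and set it down.

Run:
```python
from h import *
R1=scoopR(YN)
for k in(.5,1):
    y=SY+(YN-SY)*k;o=SO+(PL-SO)*k;o[2]=.10
    p,r=tcp(o,scoopR(y),LUG,0,1); servo_line(p,frame=r,rate=.09)
p,r=tcp(PL+[0,0,.012],R1,LUG,0,1); servo_line(p,rate=.08); hold(.15)
p,r=tcp(PL-[0,0,.006],R1,LUG,0,1); print(servo_line(p,rate=.015,threshold=2.5),get_position(),get_contact_force())
move_gripper(.05); print(get_contact_force())
p,r=tcp(PL+[0,0,.12],R1,LUG,0,1); servo_line(p,rate=.15)
q=get_position()
# retreat toward +y behind the handle for a clear picture
p,r=tcp(PL+[0,0,.2],R1,[-.16,0,.04],np.radians(15),1); move_to(p,r)
print(get_time())
t=cv2.cvtColor(get_image("top"),4);s=cv2.cvtColor(get_image("side"),4)
cv2.imwrite("t1.png",t);cv2.imwrite("s1.png",s)
a=cv2.resize(t[165:275,190:300],(600,600));b=cv2.resize(s[150:260,190:300],(600,600))
cv2.imwrite("pics/place.png",cv2.resize(np.hstack([a,b]),(800,400)))
```

```text
True [0.51758923 0.04481592 0.04901916] [1.8047455  0.40228123 3.52618815]
[-0.42041075 -0.35958844  0.20623851]
14.8
```

View pics/place.png

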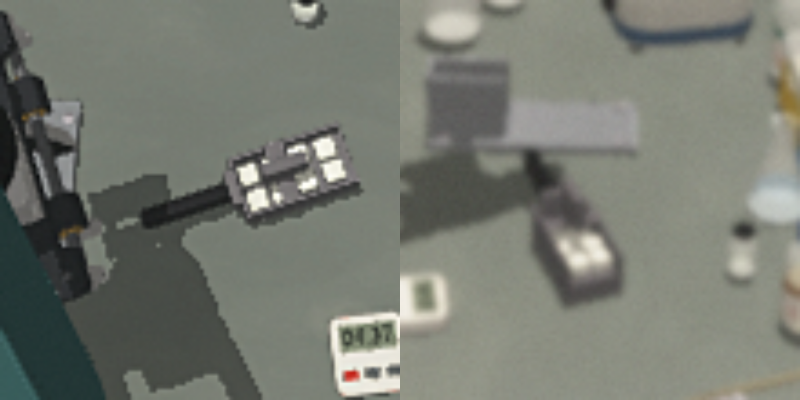

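Both views show the scoop standing upright on the open worktop with its tablets in place. The handle runs from about (148,216) to (232,192) in the left half. I'll measure the handle, grasp it, lift it and carry it over the middle bay.

Run:
```python
from h import *
t=cv2.imread("t1.png")
U=lambda x,y:((x+.5)*.275-.5+190,(y+.5)*.275-.5+165)
g=t.max(2);sub=np.zeros_like(g);sub[215:228,228:254]=g[215:228,228:254]
m=(sub<38)&(sub>0)
ys,xs=np.nonzero(m);W=np.array([ray("top",(x,y),.049)[:2] for x,y in zip(xs,ys)])
vx,vy,x0,y0=cv2.fitLine(W.astype(np.float32),cv2.DIST_HUBER,0,1e-5,1e-5).ravel()
d=np.array([vx,vy]);d*=-np.sign(d[1]);pr=(W-[x0,y0])@d
print(len(W),"yaw",np.arctan2(d[1],d[0]),YN,"c",x0,y0,"len",np.ptp(pr),"expected",PL+scoopR(YN)@[-.094,0,.05])
print([ray("top",U(*p),.049)[:2].round(4) for p in((148,216),(232,192))])
```

```text
81 yaw -1.3674752 -1.2967963267948965 c 0.48759592 0.13322565 len 0.07330237824680441 expected [0.49456507 0.12549345 0.05      ]
[array([0.4868, 0.1544]), array([0.503 , 0.0844])]
```

Run:
```python
from h import *
b=np.radians(15);R1=scoopR(YN)
p,r=tcp(PL,R1,HND,b,1);z=Ro.from_rotvec(r).as_matrix()[:,2]
move_gripper(.05); move_to(p-.11*z,r)
print(servo_line(p,rate=.1,threshold=6),get_position()-p)
move_gripper(0,f_grip=60); print(get_gripper_width(),get_grip_force())
p2,_=tcp(PL+[0,0,.10],R1,HND,b,1); servo_line(p2,rate=.06);hold(.2)
print(get_gripper_width(),get_contact_force(),get_moment())
o,Rs=pour_pose(-.091,0,z=.12); p,r=tcp(o,Rs,HND,b,1)
o,Rs=pour_pose(-.091,0,ty=.12,z=.12); p1,_=tcp(o,Rs,HND,b,1)
servo_line(p1,frame=r,rate=.13); servo_line(p,frame=r,rate=.08)
o,Rs=pour_pose(-.091,np.radians(10),z=.08); p,r=tcp(o,Rs,HND,b,1); servo_line(p,frame=r,rate=.08);hold(.2)
print(get_time(),get_contact_force(),get_moment())
t=cv2.cvtColor(get_image("top"),4);s=cv2.cvtColor(get_image("side"),4)
cv2.imwrite("t2.png",t);cv2.imwrite("s2.png",s)
a=cv2.resize(t[140:270,280:420],(560,520));b=cv2.resize(s[190:330,170:320],(557,520))
cv2.imwrite("pics/pour0.png",cv2.resize(np.hstack([a,b]),(800,372)))
```

```text
False [0.00069368 0.00032611 0.00084827]
0.01270478901154665 60.00052213668823
0.01290856819480372 [ 0.09246312  0.93187961 -2.68754267] [ 0.46536018  0.07659543 -0.07178835]
23.1917 [-0.33610742 -0.67010143 -2.76065047] [ 0.24158522 -0.04516457 -0.02139915]
```

View pics/pour0.png

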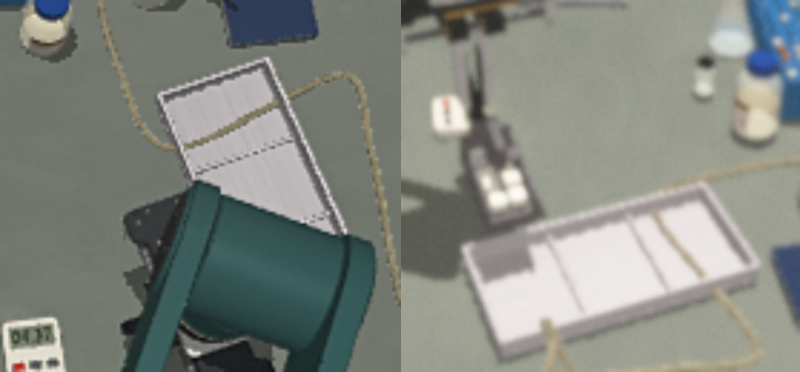

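Run:
```python
from h import *
s=cv2.imread("s2.png").astype(int)
X=TO+TR@[-.091,.038,.08];u=proj("side",X);print("outlet px",u,"panel",(u-[170,190])*2.66+[401,0])
U=lambda x,y:((x-401)/2.66+170,y/2.66+190)
for nm,p in(("tab",(508,198)),("tab",(513,175)),("tray",(600,250)),("tray",(520,310)),("trayshadow",(505,255)),("rope",(680,245))):
    x,y=map(int,np.round(U(*p)));print(nm,s[y-1:y+2,x-1:x+2].reshape(-1,3).mean(0))
m=((s[:,:,2]-s[:,:,0])>3)&(s[:,:,2]>200)
print("mask in region",[ (round(x),round(y)) for y,x in np.argwhere(m[190:330,170:320])[::8]],m[190:330,170:320].sum())
```

```text
outlet px [210.75730607 269.67812016] panel [509.41443415 211.94379961]
tab [217.22222222 229.33333333 232.55555556]
tab [237.22222222 245.33333333 247.33333333]
tray [230.55555556 231.11111111 236.88888889]
tray [230.44444444 231.22222222 236.44444444]
trayshadow [134.11111111 135.33333333 141.88888889]
rope [192.         204.22222222 214.11111111]
mask in region [(113, 30), (131, 31), (114, 32), (136, 32), (129, 33), (137, 33), (131, 34), (128, 35), (136, 35), (19, 36), (136, 36), (17, 37), (133, 37), (14, 38), (131, 38), (12, 39), (20, 39), (137, 39), (18, 40), (135, 40), (18, 41), (134, 41), (16, 42), (132, 42), (14, 43), (23, 43), (138, 43), (20, 44), (135, 44), (15, 45), (24, 45), (137, 45), (17, 46), (130, 46), (138, 46), (17, 47), (130, 47), (138, 47), (18, 48), (131, 48), (139, 48), (132, 49), (132, 50), (41, 64), (43, 65), (40, 66), (33, 67), (30, 68), (43, 68), (42, 69), (34, 70), (32, 71), (44, 71), (38, 72), (46, 72), (38, 73), (46, 73), (37, 74), (45, 74), (37, 75), (45, 75), (37, 76), (118, 76), (106, 77), (78, 78), (107, 78), (120, 78), (103, 79), (111, 79), (72, 80),
[... 2822 characters left out ...]
), (70, 112), (78, 112), (86, 112), (31, 113), (39, 113), (47, 113), (55, 113), (63, 113), (71, 113), (79, 113), (87, 113), (37, 114), (45, 114), (53, 114), (61, 114), (69, 114), (77, 114), (85, 114), (38, 115), (46, 115), (54, 115), (62, 115), (70, 115), (78, 115), (34, 116), (42, 116), (50, 116), (58, 116), (66, 116), (74, 116), (35, 117), (43, 117), (51, 117), (59, 117), (67, 117), (75, 117), (39, 118), (47, 118), (55, 118), (63, 118), (71, 118), (38, 119), (46, 119), (54, 119), (62, 119), (34, 120), (42, 120), (50, 120), (61, 120), (36, 121), (44, 121), (57, 121), (36, 122), (44, 122), (57, 122), (40, 123), (48, 123), (39, 124), (47, 124), (39, 125), (47, 125), (41, 126), (39, 127)] 3167
```

```bash
cat >> h.py <<'E'
B15=np.radians(15)
def go(bx,deg,rate=.05,**k):
    o,Rs=pour_pose(bx,np.radians(deg),**k);p,r=tcp(o,Rs,HND,B15,1);servo_line(p,frame=r,rate=rate)
def count(im,bx,y0=-.062,y1=.02):
    q=np.array([proj("side",TO+TR@np.array([bx+a,b,.010])) for a,b in((-.043,y0),(.043,y0),(.043,y1),(-.043,y1))])
    pm=np.zeros(im.shape[:2],np.uint8);cv2.fillPoly(pm,[q.round().astype(np.int32)],1)
    i=im.astype(int);return int((((i[:,:,1]-i[:,:,2])>5)&(i[:,:,0]>150)&(pm>0)).sum())
def pour(bx,a0,a1,need,back=7,tag=""):
    base=count(get_image("side"),bx)
    a=a0
    while a<a1:
        a+=1;go(bx,a);hold(.1);c=count(get_image("side"),bx)-base
        if c>12:
            hold(.35);c=count(get_image("side"),bx)-base
            if c>=need: break
    go(bx,a-back,rate=.1);hold(.1);im=get_image("side");cv2.imwrite(f"s_{tag}.png",im[:,:,::-1])
    print(tag,"angle",a,"count",c,count(im,bx)-base,"F",get_contact_force().round(2),"t",get_time())
    cv2.imwrite(f"pics/{tag}.png",cv2.resize(im[190:330,170:320,::-1],(643,600),interpolation=cv2.INTER_CUBIC))
E
python3 - <<'E'
from h import *
go(-.091,14,rate=.08)
pour(-.091,16,38,40,tag="p1")
E
```

```text
p1 angle 24 count 96 94 F [ 0.28  0.05 -2.15] t 27.7667
```

View pics/p1.png

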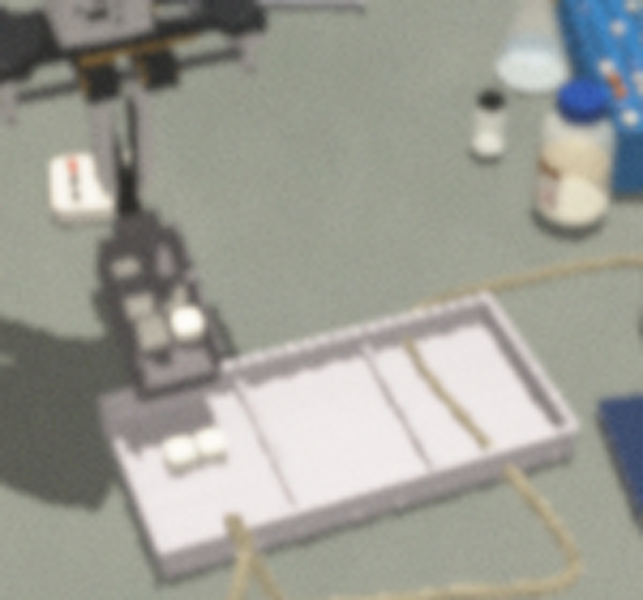

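The picture shows two tablets in the first bay at (180,452) and (212,442), with the rest still in the scoop. Next is the middle bay.

Run:
```python
from h import *
go(-.091,13,rate=.08); go(0,13,rate=.06)
pour(0,20,40,60,tag="p2")
```

```text
p2 angle 24 count 69 70 F [ 0.33 -0.75 -1.99] t 32.4333
```

View pics/p2.png

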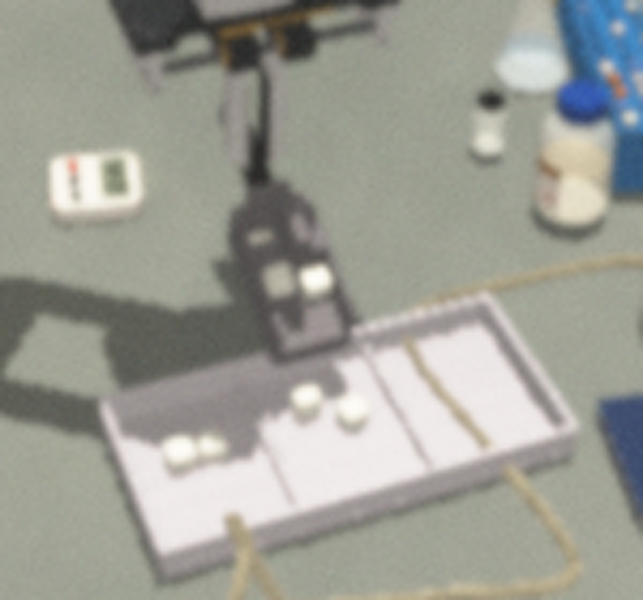

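Two tablets are now in the middle bay at (306,400) and (350,410). The remaining four go into the last bay.

Run:
```python
from h import *
go(0,13,rate=.08); go(.091,13,rate=.06); go(.091,20,rate=.06)
pour(.091,21,46,999,back=6,tag="p3")
```

```text
p3 angle 46 count 188 160 F [-0.66  0.13 -2.19] t 54.0333
```

View pics/p3.png

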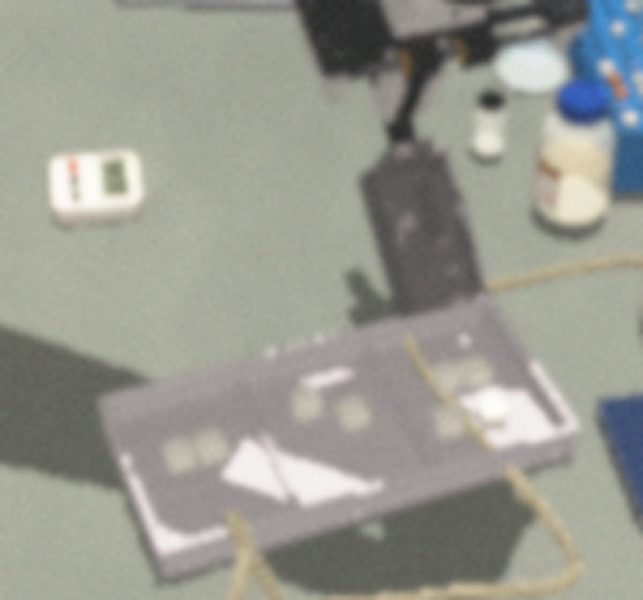

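All eight tablets are in the tray, four of them in the last bay (around (450–492, 375–420)), and the scoop is empty. Now I put the scoop down and let go.

Run:
```python
from h import *
R1=scoopR(YN)
go(.091,0,rate=.15,z=.10)
p,r=tcp(PL+[0,0,.05],R1,HND,B15,1); servo_line(p,frame=r,rate=.18)
p,r=tcp(PL+[0,0,.008],R1,HND,B15,1); servo_line(p,rate=.1)
p,r=tcp(PL-[0,0,.006],R1,HND,B15,1); print(servo_line(p,rate=.02,threshold=3),get_position()-p,get_time())
move_gripper(.05); z=Ro.from_rotvec(r).as_matrix()[:,2]
servo_line(get_position()-.11*z,rate=.15);print(get_time(),get_contact_force())
t=get_image("top")
s=get_image("side");a=cv2.resize(s[150:330,170:350,::-1],(560,560));b=cv2.resize(t[140:270,190:320,::-1],(560,560))
cv2.imwrite("pics/end.png",cv2.resize(np.hstack([a,b]),(800,400)))
```

```text
True [0.00049526 0.00041667 0.00578739] 57.3
58.925 [0.12067324 0.35635011 0.00514536]
```

View pics/end.png

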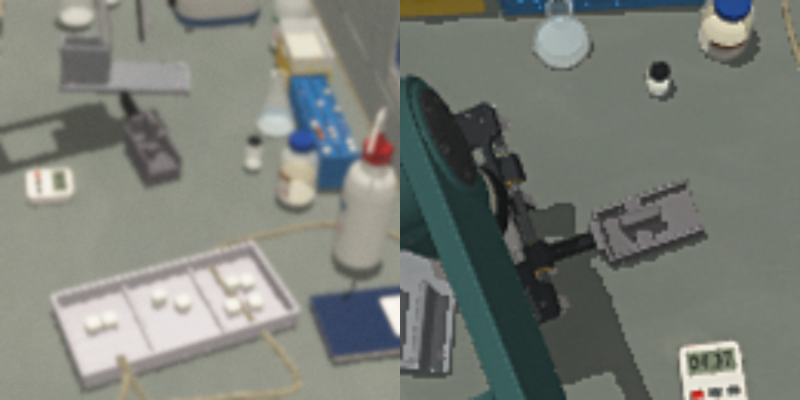

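The empty scoop stands upright on the open worktop, clear of the bracket and tray. The tablets lie 2, 2 and 4 in the bays, and the bystanders look undisturbed.

```bash
python3 -c "
from workcell import *
print(hand_in())"
```

```text
the job is handed in; nothing more can be done
None
```

I handed the job in at about 59 s of the 72 s allowed: the final pictures show all eight tablets in the tray (2, 2 and 4 per bay) and the empty scoop standing released on the open worktop; the hand-in returned no verdict.

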